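Sort returned pipe fittings back into the picking bins

TASK

Put the five returned pipe fittings lying on the packing bench (two elbows, two sockets, one tee) back into stock: each goes into the empty front bay of the bin whose rear part already holds fittings of its kind. Leave the elbows and the tee lying flat and the sockets standing or lying, all right down on the floor of their bay with none on top of another, and do not disturb the scanner or the tape dispenser.

Things in the scene. Friction and masses are not known exactly. Their poses are not given: they have to be found in the camera images.
- elbow_a_mid (a point): One galvanised 90-degree pipe elbow lying flat, grey, 36 mm high, about 0.17 kg. Point: where its arms' axes cross, half-way up (18). Arms along +x and +y, each ending in a flat open face 33 from the point; end bands 36 dia, 15 long; body 32, heel 34. Good grip: from above, fingers closing along one arm on its end face and the heel behind (50 apart), centred 8 from the point towards that face.
- elbow_b_mid (a point): The other galvanised 90-degree pipe elbow lying flat, grey, 36 mm high, about 0.17 kg. Point: where its arms' axes cross, half-way up (18). Arms along +x and +y, each ending in a flat open face 33 from the point; end bands 36 dia, 15 long; body 32, heel 34. Good grip: from above, fingers closing along one arm on its end face and the heel behind (50 apart), centred 8 from the point towards that face.
- tee_mid (a point): The galvanised pipe tee lying flat, grey, 36 mm high, about 0.23 kg. Point: where its axes cross, half-way up (18). Run along x, ends 33 either side; branch along +y to a flat open face 33 from the point; end bands 36 dia, 15 long, body 32. Good grip: from above, fingers closing along the branch on its end face and the run's back (49 apart), centred 8.5 towards that face.
- socket_a_mid (a point): One galvanised straight pipe socket (coupling): a short grey metal tube standing on end, 36 mm dia, 39 high, open at the top, about 0.14 kg. Point: on its axis, half-way up (19.5). z along the tube; its turn about z does not matter.
- socket_b_mid (a point): The other galvanised straight pipe socket (coupling): a short grey metal tube standing on end, 36 mm dia, 39 high, open at the top, about 0.14 kg. Point: on its axis, half-way up (19.5). z along the tube; its turn about z does not matter.
- elbow_bin_bay (a point): Bin for elbows: fixed, blue, open top, two elbows in its rear part. All 3 bins alike, 220 x 150 mm; places vary. Point: floor centre of its empty front bay, 4 above bench. x to the rear part (away from robot, within 4 deg), z up. Bay inside 130 (x) by 142 (y). Walls 4 thick; tops over bench: bay's front wall and rear divider 30, sides 40; rear part 65.
- tee_bin_bay (a point): Bin for tees: fixed, blue, open top, two tees in its rear part. All 3 bins alike, 220 x 150 mm; places vary. Point: floor centre of its empty front bay, 4 above bench. x to the rear part (away from robot, within 4 deg), z up. Bay inside 130 (x) by 142 (y). Walls 4 thick; tops over bench: bay's front wall and rear divider 30, sides 40; rear part 65.
- socket_bin_bay (a point): Bin for sockets: fixed, blue, open top, two sockets in its rear part. All 3 bins alike, 220 x 150 mm; places vary. Point: floor centre of its empty front bay, 4 above bench. x to the rear part (away from robot, within 4 deg), z up. Bay inside 130 (x) by 142 (y). Walls 4 thick; tops over bench: bay's front wall and rear divider 30, sides 40; rear part 65.
- scanner_mid (a point): Bystander: grey and white hand barcode scanner lying on the bench to the robot's right, 195 mm long (along its x) by 66 by 46 high; point near its middle, 22 mm up.
- tape_dispenser_mid (a point): Bystander: black desk tape dispenser with an amber roll on the bench to the robot's left, 152 mm long (along its x) by 58 by 96 high; point near its middle, 45 mm up.
Mind the look-alikes: they are no part of the job. What is shaped like the part that bears socket_b_mid but red is not meant.

How it is judged:
At the end, for the whole second after the job is handed in: Each fitting's point is inside the front bay of its own kind's bin (within 65 mm along and 71 mm across from the bay's centre) and 5 to 26 mm above the bay's floor, so it lies on the floor and not on another fitting; the elbows and the tee lie flat (within 0.25 rad, either side up); all are at rest (x of elbow_a_mid in the frame of elbow_bin_bay between -0.065 and 0.065 m and y of elbow_a_mid in the frame of elbow_bin_bay between -0.071 and 0.071 m and z of elbow_a_mid in the frame of elbow_bin_bay between 0.005 and 0.026 m and linear speed of each of elbow_a, socket_a, tee, elbow_b, socket_b below 0.02 m/s and angular speed of each of elbow_a, socket_a, tee, elbow_b, socket_b below 0.2 rad/s and angle between the z axis of each of elbow_a_mid, elbow_b_mid and the z axis of elbow_bin_bay, either way round below 0.25 rad and x of socket_a_mid in the frame of socket_bin_bay between -0.065 and 0.065 m and y of socket_a_mid in the frame of socket_bin_bay between -0.071 and 0.071 m and z of socket_a_mid in the frame of socket_bin_bay between 0.005 and 0.026 m and x of tee_mid in the frame of tee_bin_bay between -0.065 and 0.065 m and y of tee_mid in the frame of tee_bin_bay between -0.071 and 0.071 m and z of tee_mid in the frame of tee_bin_bay between 0.005 and 0.026 m and angle between the z axis of tee_mid and the z axis of tee_bin_bay, either way round below 0.25 rad and x of elbow_b_mid in the frame of elbow_bin_bay between -0.065 and 0.065 m and y of elbow_b_mid in the frame of elbow_bin_bay between -0.071 and 0.071 m and z of elbow_b_mid in the frame of elbow_bin_bay between 0.005 and 0.026 m and x of socket_b_mid in the frame of socket_bin_bay between -0.065 and 0.065 m and y of socket_b_mid in the frame of socket_bin_bay between -0.071 and 0.071 m and z of socket_b_mid in the frame of socket_bin_bay between 0.005 and 0.026 m); the robot touches nothing.
It fails at once if the scanner is shifted by more than 30 mm (distance of scanner_mid from where it was at the start of the episode above 0.03 m).
It fails at once if the tape dispenser is shifted by more than 30 mm (distance of tape_dispenser_mid from where it was at the start of the episode above 0.03 m).
It also fails if it takes over 104 s, if anything falls off the work surface, if the arm or the gripper's body presses on something with over 40 N, if the wrist force passes 120 N, or if a joint passes its speed limit or range.

ROBOT

A 6-joint arm with a two-finger parallel gripper is mounted at the origin on the work surface. World frame = base frame: x ahead of the robot, y to its left, z up, the work surface at z = 0. Lengths are in m, angles in rad, forces in N, time in s.
With the tool pointing down it reaches from about 0.3 to 0.875 m from the base axis. Payload 6.4 kg.
Tool frame: the origin (TCP) lies midway between the tips of the shut fingers; the grasp point (between the pads) lies 19 mm behind it; z points along the fingers, y is the line along which they close (so a half turn about z gives the same grasp; the last joint's range is limited). The gripper opens to 85 mm and grips with 20 to 120 N. Pads are 22 mm wide; open, the fingers measure 114 mm over their backs; the gripper's body (76 mm by 85 mm) begins 54 mm behind the grasp point. The pads swing forward as they close: fully open they stand 13 mm farther back than shut.
Start: joints at [-1.525, 0.181, 1.607, -0, 1.354, -0.206], TCP at [0.143, -0.557, 0.231] pointing down, gripper open.
Joint ranges: [-2.99, 2.99], [-0.89, 2.07], [0.3, 2.58], [-1.14, 4.28], [0, 2.63], [-3.12, 3.12]. Speed limits (rad/s): [2.57, 2.57, 3.01, 3.14, 3.14, 3.14].

INTERFACE

Orientations are given as a unit quaternion [w, x, y, z].
In Python, from bench import status, camera, ctrl gives the robot as it stands. The module is installed in compiled form; this text tells all that it offers.
- The arm moves only by the shell command python3 -m handwheel 'ROWS'. ROWS is JSON, a list that holds one entry, the list of rows, each a list of 7 numbers: the opening, from -1 (shut) to 1 (fully open), then the shift along the tool's x, y, z in cm, then the turn, a rotation vector about the tool's x, y, z in degrees. A call has 1 to 10 rows; each row is the pose to reach, as a shift and turn from the pose commanded when the call began, along the tool's axes at that moment; what a row does not reach only later rows make up. A row lasts 1/8 s, in which the tool goes at most 62.5 mm and 10.7 degrees, less where a joint would pass 70% of its speed; a pose out of reach is approached as far as the arm can. A call with a gripper value outside its range is refused whole. The fingers move at their own pace and stop on an object; the grip force is fixed at half the most. Time passes only in rows, so rows that repeat a pose let the fingers close. It gives the time, the measured TCP pose, the force, the opening and the grip force at its end, in the units of the state.
- status.get_obs(): the state, without advancing time (a new reading comes with each control period).
- camera(name): name is "side" or "top"; returns a dict with "frame" (400x640x3 uint8, blue, green, red), "depth" (400x640 float32, m along the optical axis (not along the pixel's ray), 0 where there is no reading), "fx", "fy", "cx", "cy" (pixels), "dist" ([k1, k2, p1, p2, k3] as OpenCV has them; the pictures are not rectified), "extrinsics" (4x4, takes a point from camera to world coordinates). Camera axes: x right, y down, z forward; pixel columns grow to the right and rows downward; lengths in m; the calibration is good to about 2 mm. A picture is of the moment at which its call begins.
- ctrl.hand_in(): hands the job in; it is judged then, once.
The state is a dict: "time_s": time; "q": joint angles; "dq": joint speeds; "joint_efforts": joint torques, N m; "eef_pos": TCP position; "eef_rot": TCP orientation; "wrist_force": force on the tool from outside, world axes, zero at the start; "torque": the same for the moment, N m; "opening": opening from 0.0 (shut) to 1.0 (fully open); "grasp_force": force on a finger pad.
Only numpy, scipy, OpenCV 4.12 (cv2) and the standard library are available. Lean on these libraries where they do the work, as an engineer would, in place of code of your own. Each camera call takes 0.05 s, during which the arm holds its last target. There are 200 camera calls.

## Working session

There is one attempt and no reset: what is moved stays moved. The work goes in short steps, Python scripts to look and compute and a shell command to move; the robot and the scene stay as the last step left them, time stands still between calls to the robot, and variables do not carry over. Pictures are saved under pics/ and viewed, at most 14 in all, crops included, and the job is handed in when it is done.

```bash
mkdir -p pics
python3 - <<'E'
from bench import status,camera
import cv2,numpy as np
for n in("top","side"):
    c=camera(n); cv2.imwrite(f"pics/{n}0.png",c["frame"]); np.savez(f"{n}0.npz",**c)
    print(n,c["fx"],c["cx"],c["cy"],c["dist"]);print(np.round(c["extrinsics"],3))
print(status.get_obs())
E
```

```text
top 404.8467289733493 319.18326391926524 196.92388032908954 [-0.09882381  0.          0.          0.          0.        ]
[[ 0.022 -0.996  0.088  0.442]
 [-1.    -0.023 -0.011  0.006]
 [ 0.013 -0.088 -0.996  1.274]
 [ 0.     0.     0.     1.   ]]
side 512.820452608355 320.5422869120536 203.95880845975051 [-0.08554863  0.          0.          0.          0.        ]
[[ 0.911 -0.244  0.334  0.118]
 [-0.413 -0.576  0.705 -0.862]
 [ 0.021 -0.78  -0.625  0.814]
 [ 0.     0.     0.     1.   ]]
{'time_s': 0.1, 'q': array([-1.52532766e+00,  1.81482837e-01,  1.60791085e+00, -5.48833991e-06,
        1.35383003e+00, -2.06317200e-01]), 'dq': array([-0.00110216, -0.00075142, -0.00231695,  0.00029106, -0.00166452,
        0.00345547]), 'joint_efforts': array([ 5.65256942e-04, -4.45876229e+01, -3.52238202e+01, -2.57956044e-04,
        4.10654189e-03,  1.18539069e-05]), 'eef_pos': array([ 0.14323406, -0.55634904,  0.23046384]), 'eef_rot': array([-8.13112713e-04,  9.92085541e-01,  1.25561199e-01,  6.28473097e-05]), 'wrist_force': array([ 0.12979682, -0.80566342, -0.06203891]), 'torque': array([ 0.05932803,  0.02518152, -0.00903291]), 'grasp_force': 0.0, 'opening': 0.9995509304107509}
```

View pics/top0.png

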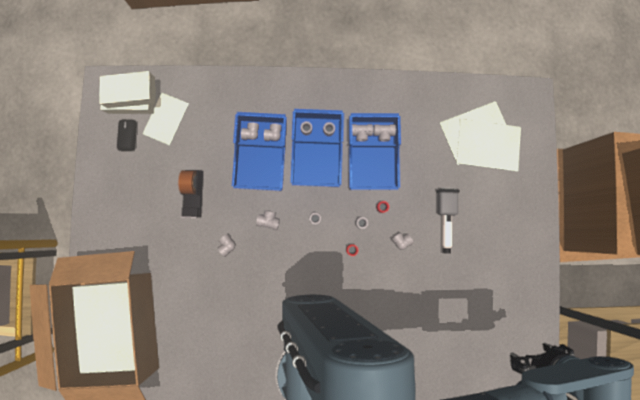

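View pics/side0.png

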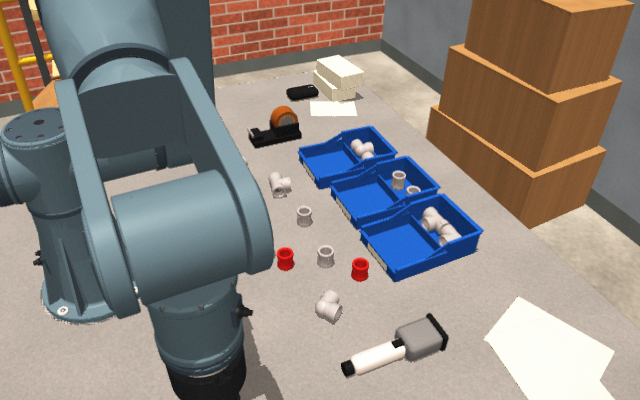

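The top view shows elbows at (227,245) and (402,241), the tee at (267,220), grey sockets at (315,218) and (362,223), and red look-alikes at (382,207) and (351,249). The bins, left to right, hold elbows, sockets and tees. The grey ones fit the description, since red is excluded. I'll confirm that in an enlarged crop while measuring.

```bash
cat > h.py <<'E'
import numpy as np,cv2
def cloud(c):
    h,w=c["depth"].shape
    K=np.array([[c["fx"],0,c["cx"]],[0,c["fy"],c["cy"]],[0,0,1.]])
    uv=np.mgrid[0:h,0:w][::-1].reshape(2,-1).T.astype(float)
    n=cv2.undistortPoints(uv[:,None],K,np.array(c["dist"],float))[:,0]
    d=np.c_[n,np.ones(len(n))]
    E=np.array(c["extrinsics"])
    P=(d*c["depth"].reshape(-1,1))@E[:3,:3].T+E[:3,3]
    return P.reshape(h,w,3)
def ray(c,u,v,z):
    K=np.array([[c["fx"],0,c["cx"]],[0,c["fy"],c["cy"]],[0,0,1.]])
    n=cv2.undistortPoints(np.array([[[u,v]]],float),K,np.array(c["dist"],float))[0,0]
    E=np.array(c["extrinsics"]); r=E[:3,:3]@np.r_[n,1]; o=E[:3,3]
    return o+r*(z-o[2])/r[2]
E
python3 - <<'E'
import numpy as np,cv2
from h import *
t=dict(np.load("top0.npz"));f=t["frame"];P=cloud(t)
z0=np.median(P[255:270,180:270,2]);print("table z",z0)
cv2.imwrite("pics/crop0.png",cv2.resize(f[100:260,205:425],None,fx=3.6,fy=3.6,interpolation=cv2.INTER_CUBIC))
hsv=cv2.cvtColor(f,cv2.COLOR_BGR2HSV)
m=((P[...,2]>z0+.008)&(P[...,2]<.06)).astype(np.uint8); m[:195]=0;m[258:]=0;m[:,:205]=0;m[:,425:]=0
n,l,s,cc=cv2.connectedComponentsWithStats(m)
for i in range(1,n):
    if s[i,4]<20: continue
    p=P[l==i]; col=np.median(hsv[l==i],0)
    r=cv2.minAreaRect((p[:,:2]*1000).astype(np.float32))
    print(cc[i].round(1),s[i,4],"hsv",col,"mean",p.mean(0).round(3),"rect",np.round(r[0],0),np.round(r[1],0),round(r[2],1),"zmax",p[:,2].max().round(3))
b=((hsv[...,0]>100)&(hsv[...,0]<125)&(hsv[...,1]>130)).astype(np.uint8); b[:100]=0;b[200:]=0;b[:,:220]=0;b[:,420:]=0
n,l,s,cc=cv2.connectedComponentsWithStats(b)
for i in range(1,n):
    if s[i,4]<300: continue
    p=P[l==i]; fl=p[p[:,2]<z0+.012]
    r=cv2.minAreaRect((p[:,:2]*1000).astype(np.float32))
    print("bin",s[i],"rect",np.round(r[0]),np.round(r[1]),round(r[2],1))
    for q in (p,):
        print(" x",q[:,0].min().round(3),q[:,0].max().round(3),"y",q[:,1].min().round(3),q[:,1].max().round(3))
E
```

```text
table z -0.0004548432278608239
[382.5 206.3] 82 hsv [  1.5 135.5 168.5] mean [ 0.527 -0.205  0.031] rect [ 529. -205.] [31. 37.] 84.1 zmax 0.043
[267.8 219.8] 310 hsv [  6.  21. 171.] mean [0.478 0.148 0.031] rect [481. 148.] [66. 50.] 78.2 zmax 0.039
[315.  217.4] 67 hsv [  5.  19. 170.] mean [0.488 0.003 0.035] rect [488.   3.] [34. 31.] 1.3 zmax 0.045
[361.9 222.4] 75 hsv [  6.  20. 171.] mean [ 0.476 -0.141  0.033] rect [ 477. -142.] [33. 35.] 50.2 zmax 0.043
[401.9 240.5] 242 hsv [  7.  23. 170.] mean [ 0.423 -0.266  0.03 ] rect [ 424. -268.] [51. 52.] 35.7 zmax 0.04
[225.4 244.9] 251 hsv [  7.  23. 170.] mean [0.398 0.276 0.031] rect [398. 278.] [52. 51.] 37.6 zmax 0.04
[352.5 249.5] 73 hsv [  1. 143. 177.] mean [ 0.393 -0.114  0.035] rect [ 393. -113.] [34. 33.] 89.2 zmax 0.044
bin [ 291  109   52   77 3159] rect [630.   3.] [153. 377.] 89.5
 x 0.442 0.819 y -0.074 0.08
bin [ 233  113   53   77 2697] rect [613. 159.] [410. 206.] 15.4
 x 0.442 0.804 y 0.006 0.26
bin [ 350  114   50   75 2582] rect [ 617. -152.] [206. 423.] 74.0
 x 0.442 0.812 y -0.252 0.006
```

View pics/crop0.png

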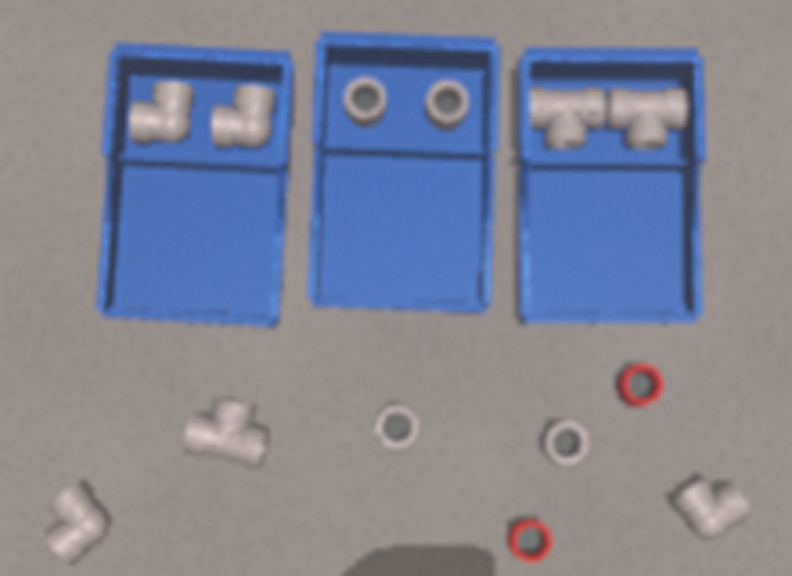

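The crop confirms it: the grey sockets are at about (397,427) and (566,442) in the crop, and the red rings at (640,384) and (529,540) are the decoys. Next I'll get the bin poses and write a small waypoint calculator.

```bash
cat > go.py <<'E'
# usage: go.py "x y z psi" ... (mm, deg of tool y in world) -> tool-frame shift cm + turn deg
import sys,numpy as np
from bench import status
from scipy.spatial.transform import Rotation as R
o=status.get_obs();q=o["eef_rot"];A=R.from_quat(np.r_[q[1:],q[0]]);p=o["eef_pos"]
ya=A.as_matrix()[:,1];print("t",round(o["time_s"],2),"p",(p*1e3).round(),"psi",round(np.degrees(np.arctan2(ya[1],ya[0])),1),"open",o["opening"].round(2),"grip",round(o["grasp_force"],1),"q",o["q"].round(2))
for a in sys.argv[1:]:
    x,y,z,s=map(float,a.split());s=np.radians(s)
    Y=np.array([np.cos(s),np.sin(s),0]);Z=np.array([0,0,-1.]);B=R.from_matrix(np.c_[np.cross(Y,Z),Y,Z])
    print(a,"->",(A.inv().apply(np.array([x,y,z])/1e3-p)*100).round(1),(A.inv()*B).as_rotvec(degrees=True).round(1))
E
python3 - <<'E'
import numpy as np,cv2
from h import *
t=dict(np.load("top0.npz"));f=t["frame"];P=cloud(t)
C=lambda u,v,z:ray(t,205+u/3.6-.36,100+v/3.6-.36,z)*1e3
for n,fl,fr,rl,rr in(("elbow",(102,314),(277,323),(115,46),(290,54)),("socket",(312,304),(487,311),(318,36),(497,42)),("tee",(520,320),(698,319),(522,51),(700,52))):
    a,b,c,d=C(*fl,.03),C(*fr,.03),C(*rl,.065),C(*rr,.065)
    ax=(c+d-a-b)[:2];L=np.linalg.norm(ax)/2;ax/=np.linalg.norm(ax)
    F=(a+b)[:2]/2; 
    print(n,"front",F.round(),"len",L.round(),"w",np.linalg.norm((a-b)[:2]).round(),"yaw",np.degrees(np.arctan2(ax[1],ax[0])).round(1),"bay",(F+69*ax).round(), "alt",((c+d)[:2]/2-151*ax).round())
    k=P[(t["depth"]>0)&(np.hypot(P[...,0]-F[0]-.069*0-69*ax[0]+F[0]*0,0)<0)] 
# floor by depth
hsv=cv2.cvtColor(f,cv2.COLOR_BGR2HSV);b=(hsv[...,0]>100)&(hsv[...,0]<125)&(hsv[...,1]>130)&(t["depth"]>0)
for n,y0 in(("elbow",.17),("socket",.0),("tee",-.18)):
    m=b&(abs(P[...,1]-y0)<.085)&(P[...,2]<.012)&(P[...,0]<.68)&(P[...,0]>.5)
    r=cv2.minAreaRect((P[m][:,:2]*1e3).astype(np.float32));print(n,np.round(r[0]),np.round(r[1]),round(r[2],1))
E
python3 go.py "418 -272 120 -54" "418 -272 5 -54"
```

```text
elbow front [575. 184.] len 227.0 w 151.0 yaw -1.8 bay [644. 181.] alt [651. 181.]
socket front [589.   3.] len 227.0 w 151.0 yaw -0.4 bay [658.   3.] alt [664.   3.]
tee front [ 583. -178.] len 227.0 w 154.0 yaw 1.3 bay [ 652. -176.] alt [ 658. -176.]
elbow [632. 185.] [140.  95.] 89.8
socket [640.   2.] [142.  80.] 89.5
tee [ 638. -179.] [ 85. 136.] 1.1Traceback (most recent call last):
  File "go.py", line 6, in <module>
    ya=A.as_matrix()[:,1];print("t",round(o["time_s"],2),"p",(p*1e3).round(),"psi",round(np.degrees(np.arctan2(ya[1],ya[0])),1),"open",o["opening"].round(2),"grip",round(o["grasp_force"],1),"q",o["q"].round(2))
                                                                                                                                       ^^^^^^^^^^^^^^^^^^
AttributeError: 'float' object has no attribute 'round'
```

```bash
sed -i 's/o\["opening"\].round(2)/round(o["opening"],2)/' go.py; python3 go.py "418 -272 120 -54" "418 -272 4 -54"
```

```text
t 0.1 p [ 143. -556.  230.] psi -75.6 open 1.0 grip 0.0 q [-1.53  0.18  1.61 -0.    1.35 -0.21]
418 -272 120 -54 -> [ 33.7 -20.7  11.1] [ -0.1  -0.  -21.6]
418 -272 4 -54 -> [ 33.7 -20.7  22.7] [ -0.1  -0.  -21.6]
```

```bash
python3 -m handwheel '[[[1,33.7,-20.7,11.1,0,0,-21.6],[1,33.7,-20.7,11.1,0,0,-21.6],[1,33.7,-20.7,11.1,0,0,-21.6],[1,33.7,-20.7,11.1,0,0,-21.6],[1,33.7,-20.7,11.1,0,0,-21.6],[1,33.7,-20.7,11.1,0,0,-21.6],[1,33.7,-20.7,11.1,0,0,-21.6],[1,33.7,-20.7,11.1,0,0,-21.6],[1,33.7,-20.7,11.1,0,0,-21.6],[1,33.7,-20.7,11.1,0,0,-21.6]]]'; python3 go.py "418 -272 120 -54" "418 -272 4 -54"
python3 - <<'E'
from bench import camera
import cv2
for n,s in(("top",(slice(170,270),slice(350,480))),("side",(slice(220,360),slice(230,430)))):
    cv2.imwrite(f"pics/{n}1.png",cv2.resize(camera(n)["frame"][s],None,fx=4,fy=4,interpolation=cv2.INTER_CUBIC))
E
```

```text
time_s: 1.35
eef_pos: [0.4176, -0.2736, 0.1207]
eef_rot: [0.0, 0.951, 0.308, 0.0]
wrist_force: [0.1, 0.4, 0.3]
opening: 1.0
grasp_force: 0.0
t 1.35 p [ 418. -274.  121.] psi -54.1 open 1.0 grip 0.0 q [-0.82  0.15  1.89 -0.    1.1   0.13]
418 -272 120 -54 -> [ 0.1 -0.1  0.1] [ 0.   0.  -0.1]
418 -272 4 -54 -> [ 0.1 -0.1 11.7] [ 0.   0.  -0.1]
```

View pics/side1.png

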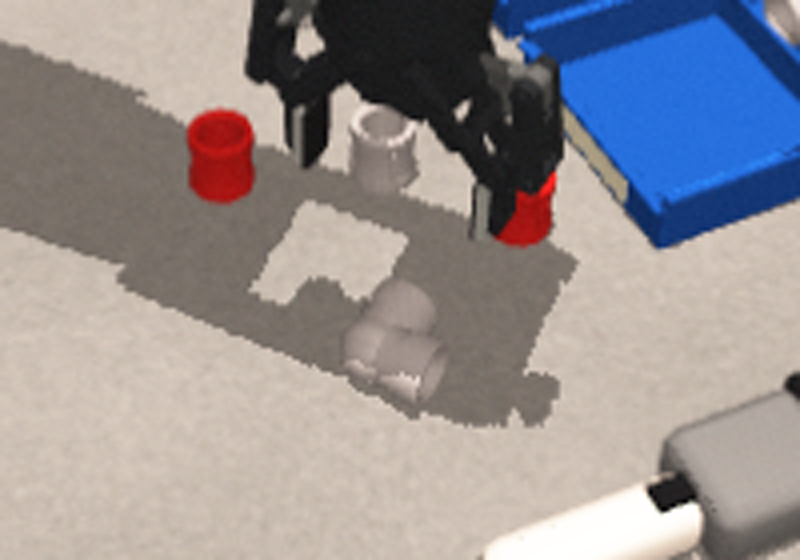

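The side view shows the gripper hovering over the right elbow. The fingers line up with its right-hand arm (elbow at crop (395,340)), and nothing is in the way. I'll go down and grip.

```bash
python3 -m handwheel '[[[1,0.1,-0.1,6,0,0,0],[1,0.1,-0.1,9,0,0,0],[1,0.1,-0.1,11.6,0,0,0],[1,0.1,-0.1,11.6,0,0,0],[-1,0.1,-0.1,11.6,0,0,0],[-1,0.1,-0.1,11.6,0,0,0],[-1,0.1,-0.1,11.6,0,0,0],[-1,0.1,-0.1,11.6,0,0,0],[-1,0.1,-0.1,11.6,0,0,0],[-1,0.1,-0.1,11.6,0,0,0]]]'; python3 go.py "418 -272 140 -54" "500 -60 140 -30" "647 213 140 -2" "647 213 11 -2"
```

```text
time_s: 2.7
eef_pos: [0.4197, -0.2728, 0.0061]
eef_rot: [0.002, 0.951, 0.309, 0.001]
wrist_force: [0.6, -1.9, 6.6]
opening: 0.561
grasp_force: 62.0
t 2.7 p [ 420. -273.    6.] psi -54.0 open 0.56 grip 62.0 q [-0.81  0.35  1.93 -0.    0.86  0.13]
418 -272 140 -54 -> [ -0.1  -0.1 -13.4] [ 0.3 -0.   0. ]
500 -60 140 -30 -> [ 19.  -12.4 -13.4] [  0.3   0.  -24. ]
647 213 140 -2 -> [ 47.  -25.9 -13.5] [  0.2   0.1 -52. ]
647 213 11 -2 -> [ 47.  -25.9  -0.6] [  0.2   0.1 -52. ]
```

```bash
python3 -m handwheel '[[[-1,0,0,-5,0,0,0],[-1,0,0,-10,0,0,0],[-1,19,-12.4,-13.4,0,0,-24],[-1,19,-12.4,-13.4,0,0,-24],[-1,19,-12.4,-13.4,0,0,-24],[-1,19,-12.4,-13.4,0,0,-24],[-1,47,-25.9,-13.4,0,0,-52],[-1,47,-25.9,-13.4,0,0,-52],[-1,47,-25.9,-13.4,0,0,-52],[-1,47,-25.9,-13.4,0,0,-52]]]';  python3 -m handwheel '[[[-1,0,0,0,0,0,0],[-1,0,0,0,0,0,0]]]'; python3 go.py "647 213 140 -2" "647 213 11 -2"
```

```text
time_s: 3.95
eef_pos: [0.6174, 0.1633, 0.1381]
eef_rot: [-0.0, 0.719, 0.695, -0.0]
wrist_force: [1.1, -1.6, -1.6]
opening: 0.564
grasp_force: 62.8
time_s: 4.2
eef_pos: [0.6163, 0.1614, 0.1375]
eef_rot: [-0.001, 0.719, 0.695, -0.001]
wrist_force: [0.1, -0.3, -2.9]
opening: 0.563
grasp_force: 62.7
t 4.2 p [616. 161. 138.] psi -1.9 open 0.56 grip 62.7 q [ 0.07  0.41  1.52 -0.    1.22  0.1 ]
647 213 140 -2 -> [ 5.3  2.9 -0.3] [-0.1  0.   0.1]
647 213 11 -2 -> [ 5.3  2.9 12.6] [-0.1  0.   0.1]
```

```bash
python3 -m handwheel '[[[-1,5.3,2.9,0,0,0,0],[-1,5.3,2.9,4,0,0,0],[-1,5.3,2.9,7.5,0,0,0],[-1,5.3,2.9,7.5,0,0,0],[-1,5.3,2.9,7.5,0,0,0]]]'; python3 go.py "647 213 11 -2"
python3 - <<'E'
from bench import camera
import cv2
cv2.imwrite("pics/side2.png",cv2.resize(camera("side")["frame"][90:260,270:480],None,fx=3.5,fy=3.5,interpolation=cv2.INTER_CUBIC))
E
```

```text
time_s: 4.82
eef_pos: [0.6489, 0.2122, 0.0649]
eef_rot: [0.0, 0.72, 0.694, 0.001]
wrist_force: [1.0, 0.3, -1.7]
opening: 0.564
grasp_force: 62.9
t 4.83 p [649. 212.  65.] psi -2.1 open 0.56 grip 62.9 q [ 0.14  0.58  1.42 -0.    1.13  0.18]
647 213 11 -2 -> [ 0.1 -0.2  5.4] [ 0.1 -0.  -0.1]
```

View pics/side2.png

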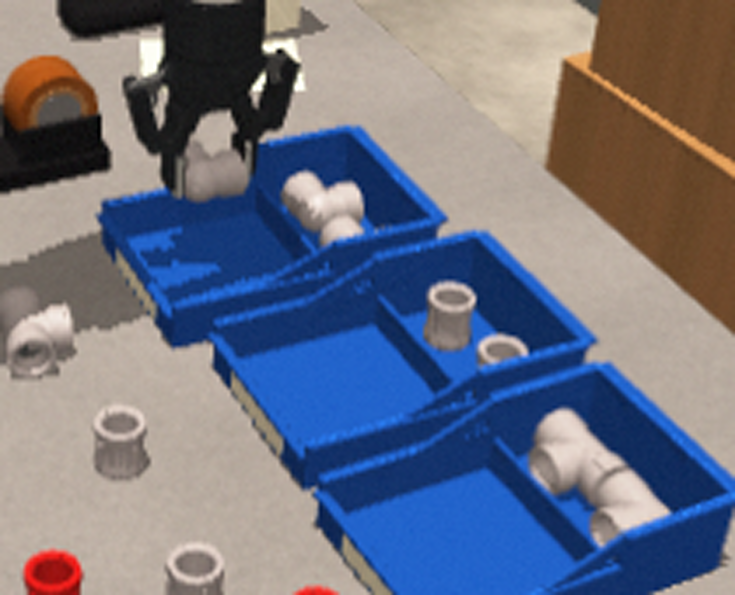

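The elbow is held level over the left half of its bay, at crop (213,170), and clears the walls. I'll lower it, release and lift.

```bash
python3 -m handwheel '[[[-1,0.1,-0.2,3,0,0,0],[-1,0.1,-0.2,5.4,0,0,0],[-1,0.1,-0.2,5.4,0,0,0],[0.5,0.1,-0.2,5.4,0,0,0],[0.5,0.1,-0.2,5.4,0,0,0],[0.5,0.1,-0.2,5.4,0,0,0],[0.5,0.1,-0.2,3,0,0,0],[0.5,0.1,-0.2,-2,0,0,0],[0.5,0.1,-0.2,-6,0,0,0],[0.5,0.1,-0.2,-6,0,0,0]]]'; python3 go.py "403 272 120 38" "403 272 5 38"
```

```text
time_s: 6.12
eef_pos: [0.6498, 0.215, 0.1306]
eef_rot: [0.003, 0.719, 0.695, 0.004]
wrist_force: [-0.4, 0.8, -0.2]
opening: 0.744
grasp_force: 0.0
t 6.12 p [650. 215. 131.] psi -2.0 open 0.74 grip 0.0 q [0.15 0.5  1.4  0.   1.23 0.18]
403 272 120 38 -> [  4.9 -24.9   0.8] [  0.6   0.1 -40. ]
403 272 5 38 -> [  4.8 -25.   12.3] [  0.6   0.1 -40. ]
```

```bash
python3 -m handwheel '[[[1,4.9,-25,0.8,0,0,-40],[1,4.9,-25,0.8,0,0,-40],[1,4.9,-25,0.8,0,0,-40],[1,4.9,-25,0.8,0,0,-40],[1,4.9,-25,0.8,0,0,-40],[1,4.9,-25,0.8,0,0,-40],[1,4.9,-25,0.8,0,0,-40],[1,4.9,-25,0.8,0,0,-40]]]'; python3 go.py "403 272 120 38" "403 272 5 38"
python3 - <<'E'
from bench import camera
import cv2
cv2.imwrite("pics/side3.png",cv2.resize(camera("side")["frame"][90:260,200:410],None,fx=3.5,fy=3.5,interpolation=cv2.INTER_CUBIC))
E
```

```text
time_s: 7.12
eef_pos: [0.3993, 0.2716, 0.1155]
eef_rot: [0.0, 0.439, 0.899, 0.0]
wrist_force: [1.2, 0.9, -0.2]
opening: 0.996
grasp_force: 0.0
t 7.12 p [399. 272. 115.] psi 37.9 open 1.0 grip 0.0 q [ 0.35  0.12  1.93 -0.    1.09 -0.31]
403 272 120 38 -> [-0.2  0.3 -0.5] [ 0.   0.  -0.1]
403 272 5 38 -> [-0.2  0.3 11. ] [ 0.   0.  -0.1]
```

View pics/side3.png

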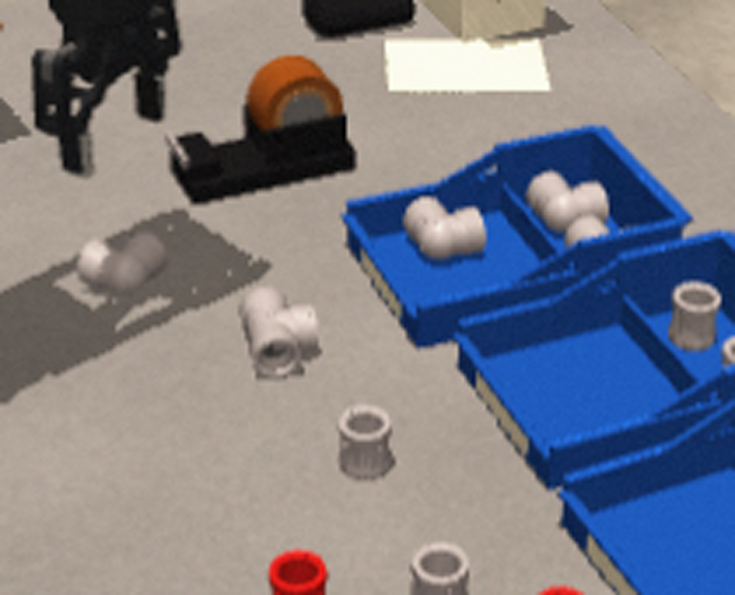

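The first elbow lies flat in its bay at crop (445,230). The gripper is above the left elbow at crop (120,262), clear of the tape dispenser.

```bash
python3 -m handwheel '[[[1,-0.2,0.3,5,0,0,0],[1,-0.2,0.3,8,0,0,0],[1,-0.2,0.3,11,0,0,0],[1,-0.2,0.3,11,0,0,0],[-1,-0.2,0.3,11,0,0,0],[-1,-0.2,0.3,11,0,0,0],[-1,-0.2,0.3,11,0,0,0],[-1,-0.2,0.3,11,0,0,0],[-1,-0.2,0.3,11,0,0,0],[-1,-0.2,0.3,11,0,0,0]]]'; python3 go.py "403 272 140 38" "648 147 140 -2" "648 147 11 -2"
```

```text
time_s: 8.43
eef_pos: [0.4031, 0.2727, 0.0071]
eef_rot: [0.001, 0.438, 0.899, 0.001]
wrist_force: [0.2, -1.3, 5.9]
opening: 0.563
grasp_force: 60.6
t 8.43 p [403. 273.   7.] psi 38.0 open 0.56 grip 60.6 q [ 0.35  0.32  1.96 -0.    0.85 -0.31]
403 272 140 38 -> [ -0.1  -0.  -13.3] [0.2 0.1 0. ]
648 147 140 -2 -> [-25.   11.6 -13.2] [ 0.2 -0.  40. ]
648 147 11 -2 -> [-25.   11.5  -0.3] [ 0.2 -0.  40. ]
```

```bash
python3 -m handwheel '[[[-1,0,0,-5,0,0,0],[-1,0,0,-11,0,0,0],[-1,-25,11.6,-13.2,0,0,40],[-1,-25,11.6,-13.2,0,0,40],[-1,-25,11.6,-13.2,0,0,40],[-1,-25,11.6,-13.2,0,0,40],[-1,-25,11.6,-13.2,0,0,40],[-1,-25,11.6,-13.2,0,0,40],[-1,-25,11.6,-13.2,0,0,40],[-1,-25,11.6,-13.2,0,0,40]]]'; python3 go.py "648 147 140 -2" "648 147 11 -2"
```

```text
time_s: 9.68
eef_pos: [0.6458, 0.1476, 0.1373]
eef_rot: [-0.0, 0.719, 0.695, -0.0]
wrist_force: [0.5, -0.4, -1.0]
opening: 0.568
grasp_force: 62.9
t 9.68 p [646. 148. 137.] psi -1.9 open 0.57 grip 62.9 q [0.05 0.46 1.45 0.   1.24 0.08]
648 147 140 -2 -> [-0.1  0.2 -0.3] [-0.  -0.   0.1]
648 147 11 -2 -> [-0.1  0.2 12.6] [-0.  -0.   0.1]
```

```bash
python3 -m handwheel '[[[-1,-0.1,0.2,5,0,0,0],[-1,-0.1,0.2,9,0,0,0],[-1,-0.1,0.2,12.5,0,0,0],[-1,-0.1,0.2,12.6,0,0,0],[0.5,-0.1,0.2,12.6,0,0,0],[0.5,-0.1,0.2,12.6,0,0,0],[0.5,-0.1,0.2,12.6,0,0,0],[0.5,-0.1,0.2,10,0,0,0],[0.5,-0.1,0.2,5,0,0,0],[0.5,-0.1,0.2,0,0,0,0]]]'; python3 go.py "482 148 120 -12" "482 148 5 -12"
```

```text
time_s: 10.92
eef_pos: [0.6487, 0.1455, 0.1389]
eef_rot: [-0.0, 0.719, 0.695, -0.0]
wrist_force: [0.8, -0.4, 0.2]
opening: 0.751
grasp_force: 0.0
t 10.93 p [649. 146. 139.] psi -2.0 open 0.75 grip 0.0 q [0.04 0.46 1.44 0.   1.24 0.08]
482 148 120 -12 -> [ -0.3 -16.7   1.9] [-0.  0. 10.]
482 148 5 -12 -> [ -0.3 -16.7  13.4] [-0.  0. 10.]
```

```bash
python3 -m handwheel '[[[1,-0.3,-16.7,1.9,0,0,10],[1,-0.3,-16.7,1.9,0,0,10],[1,-0.3,-16.7,1.9,0,0,10],[1,-0.3,-16.7,1.9,0,0,10],[1,-0.3,-16.7,1.9,0,0,10],[1,-0.3,-16.7,1.9,0,0,10]]]'; python3 go.py  "482 148 5 -12"
python3 - <<'E'
from bench import camera
import cv2
cv2.imwrite("pics/side4.png",cv2.resize(camera("side")["frame"][90:260,200:410],None,fx=3.5,fy=3.5,interpolation=cv2.INTER_CUBIC))
E
```

```text
time_s: 11.68
eef_pos: [0.4836, 0.1483, 0.1191]
eef_rot: [0.001, 0.777, 0.629, 0.001]
wrist_force: [0.4, 0.2, -0.3]
opening: 0.998
grasp_force: 0.0
t 11.68 p [484. 148. 119.] psi -12.0 open 1.0 grip 0.0 q [ 0.06  0.16  1.88 -0.    1.1   0.27]
482 148 5 -12 -> [-0.1 -0.2 11.4] [ 0.1 -0.   0. ]
```

View pics/side4.png

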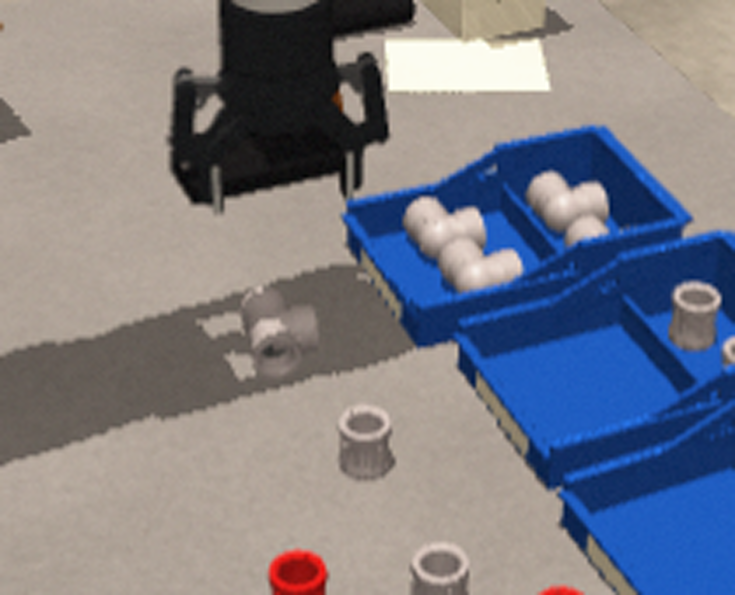

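Both elbows lie flat side by side in their bay, at crop (445,228) and (480,270). The gripper is centred over the tee at (280,330), so I'll pick that up now.

```bash
python3 -m handwheel '[[[1,-0.1,-0.2,5,0,0,0],[1,-0.1,-0.2,8,0,0,0],[1,-0.1,-0.2,11.3,0,0,0],[1,-0.1,-0.2,11.3,0,0,0],[-1,-0.1,-0.2,11.3,0,0,0],[-1,-0.1,-0.2,11.3,0,0,0],[-1,-0.1,-0.2,11.3,0,0,0],[-1,-0.1,-0.2,11.3,0,0,0],[-1,-0.1,-0.2,11.3,0,0,0],[-1,-0.1,-0.2,11.3,0,0,0]]]'; python3 go.py "482 148 140 -12" "480 -100 140 -5" "656 -177 140 1" "656 -177 11 1"
```

```text
time_s: 12.98
eef_pos: [0.4818, 0.1479, 0.0072]
eef_rot: [0.001, 0.777, 0.63, 0.002]
wrist_force: [0.2, -0.0, 7.0]
opening: 0.557
grasp_force: 62.3
t 12.97 p [482. 148.   7.] psi -12.0 open 0.56 grip 62.3 q [ 0.06  0.35  1.92 -0.    0.86  0.27]
482 148 140 -12 -> [  0.    0.1 -13.3] [ 0.2 -0.1  0. ]
480 -100 140 -5 -> [-24.3   5.  -13.3] [ 0.2 -0.  -7. ]
656 -177 140 1 -> [-28.2  23.8 -13.2] [  0.2  -0.  -13. ]
656 -177 11 1 -> [-28.2  23.8  -0.3] [  0.2  -0.  -13. ]
```

```bash
python3 -m handwheel '[[[-1,0,0,-5,0,0,0],[-1,0,0,-11,0,0,0],[-1,-28.2,23.8,-13.2,0,0,-13],[-1,-28.2,23.8,-13.2,0,0,-13],[-1,-28.2,23.8,-13.2,0,0,-13],[-1,-28.2,23.8,-13.2,0,0,-13],[-1,-28.2,23.8,-13.2,0,0,-13],[-1,-28.2,23.8,-13.2,0,0,-13],[-1,-28.2,23.8,-13.2,0,0,-13],[-1,-28.2,23.8,-13.2,0,0,-13]]]'; python3 go.py "656 -177 140 1" "656 -177 11 1"
```

```text
time_s: 14.22
eef_pos: [0.6532, -0.1771, 0.1365]
eef_rot: [-0.001, 0.701, 0.713, -0.0]
wrist_force: [-0.9, 0.2, -2.9]
opening: 0.557
grasp_force: 63.3
t 14.22 p [ 653. -177.  137.] psi 1.0 open 0.56 grip 63.3 q [-0.44  0.49  1.4   0.    1.25 -0.46]
656 -177 140 1 -> [ 0.   0.3 -0.3] [-0.1 -0.1 -0. ]
656 -177 11 1 -> [-0.   0.3 12.6] [-0.1 -0.1 -0. ]
```

```bash
python3 -m handwheel '[[[-1,0,0.3,5,0,0,0],[-1,0,0.3,9,0,0,0],[-1,0,0.3,12.5,0,0,0],[-1,0,0.3,12.6,0,0,0],[0.5,0,0.3,12.6,0,0,0],[0.5,0,0.3,12.6,0,0,0],[0.5,0,0.3,12.6,0,0,0],[0.5,0,0.3,10,0,0,0],[0.5,0,0.3,5,0,0,0],[0.5,0,0.3,0,0,0,0]]]'; python3 go.py "477 -142 120 39" "477 -142 10 39"
```

```text
time_s: 15.48
eef_pos: [0.6568, -0.1773, 0.1387]
eef_rot: [-0.0, 0.701, 0.713, -0.0]
wrist_force: [0.6, -0.7, 0.5]
opening: 0.749
grasp_force: 0.0
t 15.47 p [ 657. -177.  139.] psi 1.0 open 0.75 grip 0.0 q [-0.44  0.49  1.39  0.    1.25 -0.46]
477 -142 120 39 -> [  3.9 -17.9   1.9] [ -0.  -0. -38.]
477 -142 10 39 -> [  3.8 -17.9  12.9] [ -0.  -0. -38.]
```

```bash
python3 -m handwheel '[[[1,3.9,-17.9,1.9,0,0,-38],[1,3.9,-17.9,1.9,0,0,-38],[1,3.9,-17.9,1.9,0,0,-38],[1,3.9,-17.9,1.9,0,0,-38],[1,3.9,-17.9,1.9,0,0,-38],[1,3.9,-17.9,1.9,0,0,-38],[1,3.9,-17.9,1.9,0,0,-38]]]'; python3 go.py  "477 -142 7 39"
python3 - <<'E'
from bench import camera
import cv2
cv2.imwrite("pics/side5.png",cv2.resize(camera("side")["frame"][150:320,260:490],None,fx=3.4,fy=3.4,interpolation=cv2.INTER_CUBIC))
E
```

```text
time_s: 16.35
eef_pos: [0.4782, -0.142, 0.1186]
eef_rot: [0.0, 0.431, 0.902, -0.0]
wrist_force: [-0.2, 0.3, -0.5]
opening: 0.997
grasp_force: 0.0
t 16.35 p [ 478. -142.  119.] psi 39.0 open 1.0 grip 0.0 q [-0.53  0.15  1.89  0.    1.1  -1.21]
477 -142 7 39 -> [ 0.1 -0.1 11.2] [ 0.  0. -0.]
```

View pics/side5.png

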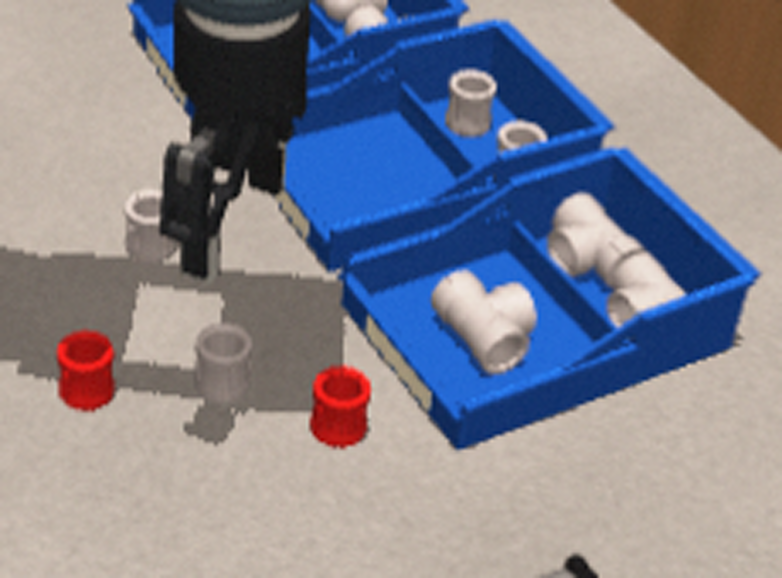

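The tee lies flat in its bay at crop (485,320). The gripper is over the grey socket at (223,362), which sits between the two red ones, and its fingers point away from both.

```bash
python3 -m handwheel '[[[1,0.1,-0.1,5,0,0,0],[1,0.1,-0.1,8,0,0,0],[1,0.1,-0.1,11.1,0,0,0],[1,0.1,-0.1,11.1,0,0,0],[-1,0.1,-0.1,11.1,0,0,0],[-1,0.1,-0.1,11.1,0,0,0],[-1,0.1,-0.1,11.1,0,0,0],[-1,0.1,-0.1,11.1,0,0,0],[-1,0.1,-0.1,11.1,0,0,0],[-1,0.1,-0.1,11.1,0,0,0]]]'; python3 go.py "477 -142 140 39" "661 -32 140 0" "661 -32 12 0"
```

```text
time_s: 17.65
eef_pos: [0.4771, -0.142, 0.0088]
eef_rot: [0.001, 0.43, 0.903, -0.0]
wrist_force: [-0.9, 1.0, 5.6]
opening: 0.403
grasp_force: 59.4
t 17.65 p [ 477. -142.    9.] psi 39.0 open 0.4 grip 59.4 q [-0.53  0.34  1.94  0.    0.86 -1.21]
477 -142 140 39 -> [ -0.    0.  -13.1] [0.1 0.1 0. ]
661 -32 140 0 -> [ -3.1  21.2 -13.1] [ 0.1  0.1 39. ]
661 -32 12 0 -> [-3.  21.2 -0.3] [ 0.1  0.1 39. ]
```

```bash
python3 -m handwheel '[[[-1,0,0,-5,0,0,0],[-1,0,0,-11,0,0,0],[-1,-3,21.2,-13.1,0,0,39],[-1,-3,21.2,-13.1,0,0,39],[-1,-3,21.2,-13.1,0,0,39],[-1,-3,21.2,-13.1,0,0,39],[-1,-3,21.2,-13.1,0,0,39],[-1,-3,21.2,-13.1,0,0,39],[-1,-3,21.2,-13.1,0,0,39]]]'; python3 go.py "661 -32 13 0"
```

```text
time_s: 18.77
eef_pos: [0.6585, -0.032, 0.1381]
eef_rot: [-0.0, 0.707, 0.707, -0.0]
wrist_force: [-0.9, -0.2, -2.4]
opening: 0.404
grasp_force: 60.5
t 18.77 p [658. -32. 138.] psi 0.0 open 0.4 grip 60.5 q [-0.23  0.45  1.45 -0.    1.24 -0.23]
661 -32 13 0 -> [ 0.   0.3 12.5] [-0.1  0.   0. ]
```

```bash
python3 -m handwheel '[[[-1,0,0.3,5,0,0,0],[-1,0,0.3,9,0,0,0],[-1,0,0.3,12.5,0,0,0],[-1,0,0.3,12.5,0,0,0],[0.2,0,0.3,12.5,0,0,0],[0.2,0,0.3,12.5,0,0,0],[0.2,0,0.3,12.5,0,0,0],[0.2,0,0.3,10,0,0,0],[0.2,0,0.3,5,0,0,0],[0.2,0,0.3,0,0,0,0]]]'; python3 go.py "488 3 120 0" "488 3 8 0"
```

```text
time_s: 20.02
eef_pos: [0.6623, -0.0312, 0.1398]
eef_rot: [-0.0, 0.707, 0.707, -0.0]
wrist_force: [0.7, -0.3, 0.5]
opening: 0.6
grasp_force: 0.0
t 20.02 p [662. -31. 140.] psi 0.0 open 0.6 grip 0.0 q [-0.23  0.46  1.44 -0.    1.24 -0.23]
488 3 120 0 -> [  3.4 -17.4   2. ] [-0. -0.  0.]
488 3 8 0 -> [  3.4 -17.4  13.2] [-0. -0.  0.]
```

```bash
python3 -m handwheel '[[[1,3.4,-17.4,2,0,0,0],[1,3.4,-17.4,2,0,0,0],[1,3.4,-17.4,2,0,0,0],[1,3.4,-17.4,2,0,0,0],[1,3.4,-17.4,2,0,0,0],[1,3.4,-17.4,7,0,0,0],[1,3.4,-17.4,10,0,0,0],[1,3.4,-17.4,13.1,0,0,0],[1,3.4,-17.4,13.1,0,0,0]]]'; python3 -m handwheel '[[[-1,0,0,0,0,0,0],[-1,0,0,0,0,0,0],[-1,0,0,0,0,0,0],[-1,0,0,0,0,0,0],[-1,0,0,0,0,0,0],[-1,0,0,0,0,0,0]]]'; python3 go.py "488 3 140 0" "661 38 140 0"
```

```text
time_s: 21.15
eef_pos: [0.4884, 0.0025, 0.0057]
eef_rot: [-0.001, 0.707, 0.707, -0.001]
wrist_force: [-0.0, 1.1, 0.1]
opening: 1.0
grasp_force: 0.0
time_s: 21.9
eef_pos: [0.4896, 0.0024, 0.0088]
eef_rot: [0.001, 0.707, 0.707, 0.001]
wrist_force: [-1.7, 0.2, 6.1]
opening: 0.405
grasp_force: 59.3
t 21.9 p [490.   2.   9.] psi 0.0 open 0.41 grip 59.3 q [-0.24  0.33  1.96 -0.    0.86 -0.24]
488 3 140 0 -> [  0.1  -0.1 -13.1] [0.1 0.  0. ]
661 38 140 0 -> [  3.5  17.2 -13.1] [0.1 0.  0. ]
```

```bash
python3 -m handwheel '[[[-1,0,0,-5,0,0,0],[-1,0,0,-11,0,0,0],[-1,3.5,17.2,-13.1,0,0,0],[-1,3.5,17.2,-13.1,0,0,0],[-1,3.5,17.2,-13.1,0,0,0],[-1,3.5,17.2,-13.1,0,0,0],[-1,3.5,17.2,-13.1,0,0,0],[-1,3.5,17.2,-13.1,0,0,0]]]'; python3 go.py "661 38 13 0"
```

```text
time_s: 22.9
eef_pos: [0.6592, 0.0376, 0.1381]
eef_rot: [-0.0, 0.707, 0.707, -0.0]
wrist_force: [0.3, -0.1, -1.5]
opening: 0.403
grasp_force: 60.8
t 22.9 p [659.  38. 138.] psi 0.0 open 0.4 grip 60.8 q [-0.12  0.45  1.45 -0.    1.24 -0.12]
661 38 13 0 -> [ 0.   0.2 12.5] [-0.1 -0.   0. ]
```

```bash
python3 -m handwheel '[[[-1,0,0.2,5,0,0,0],[-1,0,0.2,9,0,0,0],[-1,0,0.2,12.5,0,0,0],[-1,0,0.2,12.5,0,0,0],[0.2,0,0.2,12.5,0,0,0],[0.2,0,0.2,12.5,0,0,0],[0.2,0,0.2,12.5,0,0,0],[0.2,0,0.2,10,0,0,0],[0.2,0,0.2,5,0,0,0],[0.2,0,0.2,0,0,0,0]]]'; python3 -m handwheel '[[[0.2,0,-25,-5,0,0,0],[0.2,0,-25,-5,0,0,0],[0.2,0,-25,-5,0,0,0],[0.2,0,-25,-5,0,0,0],[0.2,0,-25,-5,0,0,0],[0.2,0,-25,-5,0,0,0]]]'
python3 - <<'E'
from bench import camera
import cv2,numpy as np
for n in("top","side"):
    c=camera(n)
    np.savez(f"{n}9.npz",**c)
    s=(slice(90,260),slice(160,470)) if n=="top" else (slice(90,390),slice(230,490))
    k=2.5 if n=="top" else 2
    cv2.imwrite(f"pics/{n}9.png",cv2.resize(c["frame"][s],None,fx=k,fy=k,interpolation=cv2.INTER_CUBIC))
E
```

```text
time_s: 24.15
eef_pos: [0.6623, 0.0377, 0.1398]
eef_rot: [-0.0, 0.707, 0.707, -0.0]
wrist_force: [0.6, 0.1, -0.2]
opening: 0.599
grasp_force: 0.0
time_s: 24.9
eef_pos: [0.4134, 0.0374, 0.1894]
eef_rot: [0.001, 0.707, 0.707, 0.001]
wrist_force: [-0.1, -0.5, 0.1]
opening: 0.599
grasp_force: 0.0
```

View pics/top9.png

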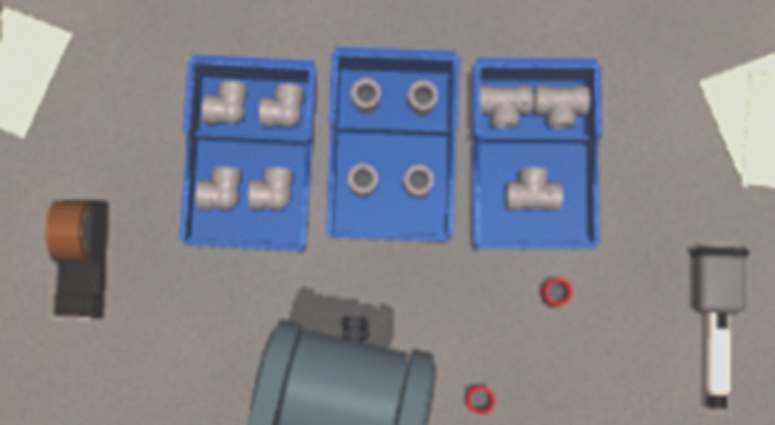

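View pics/side9.png

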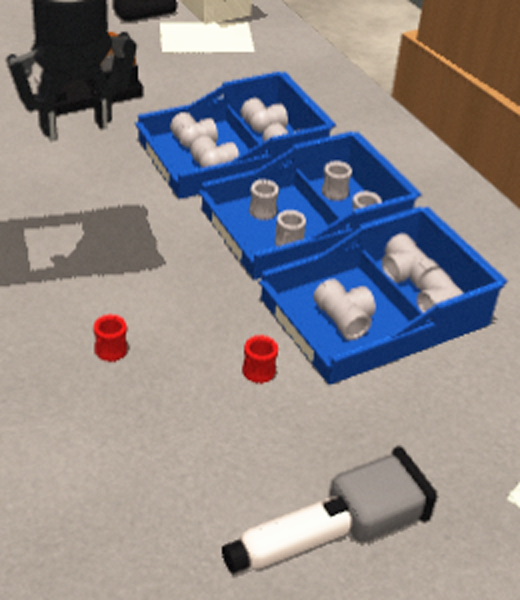

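All five fittings are in the right front bays: elbows at (217,188) and (270,188), sockets at (363,180) and (418,180), and the tee at (533,190) in the top crop. They sit flat or upright, the scanner and tape dispenser haven't moved, and the gripper is clear.

```bash
python3 -c "
from bench import ctrl;print(ctrl.hand_in())"
```

```text
the job is handed in; nothing more can be done
None
```

I put all five fittings into the front bays of their own bins (elbows and tee flat, sockets standing), left the scanner and tape dispenser untouched, and handed the job in after about 25 s of robot time; no verdict came back.

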